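# Close up the tool chest

## Task

Close up the tool chest on the bench: push both open drawers fully home, and after that press the lid down until it is fully shut. Only push: pull nothing further open, and leave the spray can, the jar and the wrench standing and lying where they are.

Things in the scene. Friction and masses are not known exactly. Their poses are not given: they have to be found in the camera images.
- chest: Blue steel tool chest fixed to the bench, 190 mm deep (x), 360 wide (y), 115 high without lid. Origin: centre of its underside. Its x axis points from front to back; the front (chest x = -0.095) faces roughly towards the robot; z up. Below are two grey-fronted drawers side by side, centred at chest y = +0.0895 and -0.0895; above them an open tray with a hinged lid.
- left_drawer (a joint): Slide of the left drawer (as the robot sees it, the chest's +y side): m out from fully home, 0 = home against its end stop, opens along the chest's -x up to 0.12; starts 0.03 to 0.07 open. Drawer front 166 mm wide, from 8 to 62 mm above the bench. It drags with about 2.5 N and stays where it is left.
- left_drawer_pull (a point): Pull bar of the left drawer: flat aluminium bar 110 mm long (along the chest's y), 10 mm thick, 14 mm high, on two short posts; the gap behind it is 25 mm. The point is the middle of the bar's outer face (facing out of the chest), 35 mm in front of the drawer front and 40 mm above the bench; it moves with the drawer.
- right_drawer (a joint): Slide of the right drawer (as the robot sees it, the chest's -y side): m out from fully home, 0 = home against its end stop, opens along the chest's -x up to 0.12; starts 0.03 to 0.07 open. Drawer front 166 mm wide, from 8 to 62 mm above the bench. It drags with about 2.5 N and stays where it is left.
- right_drawer_pull (a point): Pull bar of the right drawer: flat aluminium bar 110 mm long (along the chest's y), 10 mm thick, 14 mm high, on two short posts; the gap behind it is 25 mm. The point is the middle of the bar's outer face (facing out of the chest), 35 mm in front of the drawer front and 40 mm above the bench; it moves with the drawer.
- lid (a joint): Lid hinge: rad, 0 = shut flat, grows as the front edge rises, stops at 1.4; starts 0.5 to 1.0. Flat plate 194 mm from hinge to front edge, 364 wide, 10 thick, 0.35 kg. The hinge is stiff (0.65 N m): the lid stays at any angle and must be pressed all the way down, 2 to 6 N near its front edge. A carrying handle (14 by 120 mm, 24 mm above the top) stands mid-lid, 95 mm from the hinge.
- lid_edge (a point): Middle of the lid's front edge, on its upper face. Its x axis lies in the lid and points from the front edge to the hinge, its z axis is the upper face's normal.
- lid_hinge (a point): Middle of the lid's hinge line, at the chest's back top edge, 115 mm above the bench, level with the lid's underside; chest x = +0.095. The hinge line runs along the chest's y.
- spray_can: Loose upright aluminium spray can, 60 mm diameter, 175 mm high, beside the chest; not to be disturbed. Origin at the centre of its underside.
- jar: Loose upright white plastic jar with a black cap, 68 mm diameter, 85 mm high, on the other side of the chest; not to be disturbed. Origin at the centre of its underside.
- wrench: Loose steel wrench, 160 mm long along its x, about 10 mm thick, lying on the bench ahead and to the left of the chest; not to be disturbed. Origin on its underside near its middle.

How it is judged:
On the way, in this order (a step that is already met when the one before it is completed fails the run):
1. both drawers pushed home (value of joint each of left_drawer, right_drawer below 0.005 m), for 0.2 s.
2. then the lid pressed shut (value of joint lid below 0.04 rad), for 0.2 s.
At the end, for the whole second after the job is handed in: Both drawers within 5 mm of home, the lid within 0.04 rad of shut, the can, jar and wrench within 30 mm of where they started, the can and jar upright (all of step 1 and value of joint lid below 0.04 rad and distance of each of spray_can, jar, wrench from where it was at the start of the episode below 0.03 m and angle between each of spray_can, jar's own z axis and vertical below 0.15 rad); the robot touches nothing.
It fails at once if a bystander is moved, lifted or carried (over 30 mm) (distance of any of spray_can, jar, wrench from where it was at the start of the episode above 0.03 m).
It fails at once if a drawer is pulled further open (beyond 95 mm) (value of joint any of left_drawer, right_drawer above 0.095 m).
It fails at once if the lid is lifted further open (beyond 1.2 rad) (value of joint lid above 1.2 rad).
It also fails if it takes over 64 s, if anything falls off the work surface, if the arm or the gripper's body presses on something with over 40 N, if the wrist force passes 120 N, or if a joint passes its speed limit or range.

## Robot

A 6-joint arm with a two-finger parallel gripper is mounted at the origin on the work surface. World frame = base frame: x ahead of the robot, y to its left, z up, the work surface at z = 0. Lengths are in m, angles in rad, forces in N, time in s.
With the tool pointing down it reaches from about 0.325 to 0.9 m from the base axis. Payload 6.1 kg.
Tool frame: the origin (TCP) lies at the very end of the fingers, on their centre line; the grasp point (between the pads) lies 19 mm behind it (manip.grip_depth is the z of the grasp point in the tool frame, in m); z points along the fingers, y is the direction in which the jaws open and shut (so a half turn about z gives the same grasp; the last joint's range is limited). The gripper opens to 85 mm and grips with 20 to 120 N. Pads are 22 mm wide; open, the fingers measure 114 mm over their backs; the gripper's body (76 mm by 85 mm) begins 54 mm behind the grasp point. The pads swing forward as they close: fully open they stand 13 mm farther back than shut.
Start: joints at [-1.28, 0.22, 1.526, -0, 1.395, -0.126], TCP at [0.253, -0.571, 0.231] pointing down, gripper open.
Joint ranges: [-2.98, 2.98], [-0.91, 2.08], [0.09, 2.57], [-1.24, 4.39], [0.2, 2.65], [-2.68, 2.68]. Speed limits (rad/s): [2.57, 2.57, 3.01, 3.14, 3.14, 3.14].

## Interface

Orientations are given as a rotation vector (axis times angle).
In Python, from rig import readout, imaging, manip gives the robot as it stands. The module is installed in compiled form; this text tells all that it offers.
- The arm moves only by the tool play_rows, never from a script. Its argument "commands" is a list that holds one entry, the list of rows, each a list of 4 numbers: the shift along the world's x, y, z in cm, then the turn about the world's z in degrees. A call has 1 to 20 rows; each row is the pose to reach, as a shift and turn from the pose measured when the call began; what a row does not reach only later rows make up. A row lasts 1/10 s, in which the tool goes at most 50 mm and 8.59 degrees, less where a joint would pass 70% of its speed; a pose out of reach is approached as far as the arm can. A call with a gripper value outside its range is refused whole. "claw" is the gripper command: -1 is fully open, 1 is shut, values between are in proportion, set as the call begins (left out, the last holds). The fingers move at their own pace and stop on an object; "grip_force" is the grip in N (left out, the last holds). Time passes only in rows, so rows that repeat a pose let the fingers close. It gives the time, the measured TCP pose, the force and the opening at its end, in the units of the state.
- readout.get_obs(): the state, without advancing time (a new reading comes with each control period).
- imaging.get_image(name): name is "side" or "top"; returns the picture (400x640x3 uint8, blue, green, red); there is no depth.
- imaging.calibration(name): a dict with "camera_matrix" (3x3 intrinsics, pixels), "view" (4x4, takes a point from world to camera coordinates). Camera axes: x right, y up, looking along -z (the intrinsics and any distortion apply to the point x, -y, -z); pixel columns grow to the right and rows downward; lengths in m; the calibration is good to about 2 mm. A picture is of the moment at which its call begins. calibration takes no time and is no camera call.
- manip.hand_in(): hands the job in, once; it reports no verdict.
The state is a dict: "time": time; "joints": joint angles; "joint_vel": joint speeds; "tau": joint torques, N m; "position": TCP position; "tcp_rot": TCP orientation; "contact_force": force on the tool from outside, world axes, zero at the start; "torque": the same for the moment, N m; "opening": opening from 0.0 (shut) to 1.0 (fully open).
Only numpy, scipy, OpenCV 4.12 (cv2) and the standard library are available. Lean on these libraries where they do the work, as an engineer would, in place of code of your own. Each camera call takes 0.05 s, during which the arm holds its last target. There are 200 camera calls.

## Working session

There is one attempt and no reset: what is moved stays moved. The work goes in short steps, Python scripts to look and compute and a tool call to move; the robot and the scene stay as the last step left them, time stands still between calls to the robot, and variables do not carry over. Pictures are saved under pics/ and viewed, about 8 in all and at most 12, crops included, and the job is handed in when it is done.

Besides the shell and the picture viewer there is one more tool, called after "Request:" as a command line: name --argument value ..., lists and objects as JSON in quotes. play_rows: Moves the arm, as the interface text tells. Its arguments: {"type":"object","properties":{"commands":{"type":"array"},"claw":{"type":"number"},"grip_force":{"type":"number"}},"required":["commands"]}

```bash
mkdir -p pics; cat > h.py <<'E'
import numpy as np, cv2
from rig import readout, imaging, manip
def ray(name,u,v):
    c=imaging.calibration(name);K=np.array(c["camera_matrix"]);V=np.array(c["view"])
    d=np.linalg.inv(K)@[u,v,1]; d=np.array([d[0],-d[1],-d[2]])
    R=V[:3,:3]; return -R.T@V[:3,3], R.T@d
def onz(name,u,v,z):
    o,d=ray(name,u,v); return o+d*(z-o[2])/d[2]
def proj(name,p):
    c=imaging.calibration(name);K=np.array(c["camera_matrix"]);V=np.array(c["view"])
    q=V[:3,:3]@np.array(p)+V[:3,3]; q=K@[q[0],-q[1],-q[2]]; return q[:2]/q[2]
E
python3 - <<'E'
from h import *
for n in("side","top"):
    cv2.imwrite(f"pics/{n}0.png",imaging.get_image(n)); print(n,ray(n,320,200), [k for k in imaging.calibration(n)])
o=readout.get_obs();print(o)
E
```

```text
side (array([0.11248288, 0.5137087 , 1.11280376]), array([ 0.40009908, -0.38232589, -0.83293985])) ['camera_matrix', 'view']
top (array([0.49406656, 0.02795596, 1.33147851]), array([ 0.10439103, -0.00667114, -0.99451784])) ['camera_matrix', 'view']
{'time': 0.1, 'joints': array([-1.28009652e+00,  2.21150756e-01,  1.52749003e+00,  1.67058031e-06,
        1.39470457e+00, -1.26124629e-01]), 'joint_vel': array([ 0.00146788, -0.002787  , -0.00233586,  0.00083618,  0.00017305,
        0.00078234]), 'tau': array([ 1.99673894e-03, -4.98241961e+01, -3.90548122e+01, -1.19788774e-04,
        5.63912748e-03,  5.53921973e-05]), 'position': array([ 0.25286312, -0.57097117,  0.23031001]), 'tcp_rot': array([-3.07190168e+00, -6.49654792e-01,  2.23595036e-04]), 'contact_force': array([-0.3919911 , -0.5931821 , -0.39098538]), 'torque': array([-0.00696442, -0.00538429, -0.04470528]), 'opening': 1.0020382974919586}
```

View pics/side0.png

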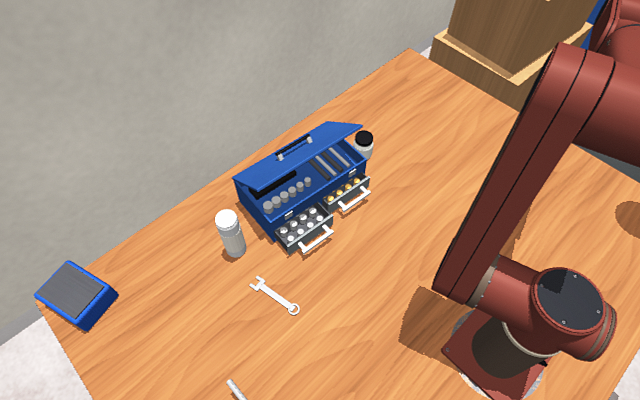

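View pics/top0.png

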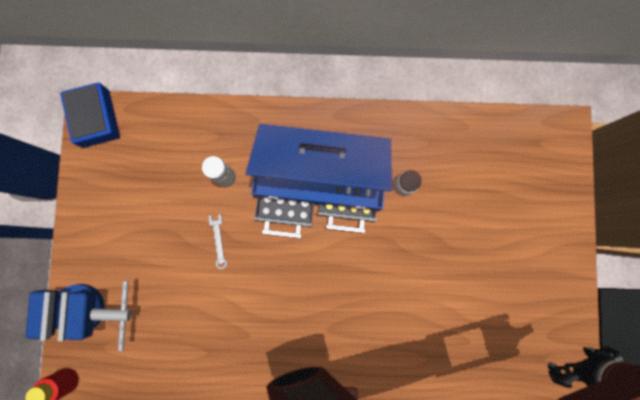

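The side view shows the chest at about (300,190), with the can at (230,232), the wrench at (275,295) and the jar at (364,143). In the top view the pull bars are near (281,234) and (346,229), and the lid spans roughly (250..392, 127..190). I'll zoom in next.

```bash
python3 - <<'E'
from h import *
a=cv2.imread("pics/top0.png")[115:275,195:435];b=cv2.imread("pics/side0.png")[110:270,210:400]
cv2.imwrite("pics/tz.png",cv2.resize(a,None,fx=3.3,fy=3.3,interpolation=2))
cv2.imwrite("pics/sz.png",cv2.resize(b,None,fx=3.5,fy=3.5,interpolation=2))
im=cv2.imread("pics/top0.png"); h=cv2.cvtColor(im,cv2.COLOR_BGR2HSV)
m=((h[...,1]<60)&(h[...,2]>170)).astype(np.uint8); m[:215]=0
n,l,s,c=cv2.connectedComponentsWithStats(m)
for i in range(1,n):
    if s[i,4]>30 and 200<c[i,0]<400 and c[i,1]<290:
        p=np.argwhere(l==i)[:,::-1]; print(s[i],c[i],cv2.minAreaRect(p.astype(np.float32)))
        lo=p[p[:,1]>=p[:,1].min()+0]
E
```

```text
[209 215  18  54 388] [217.72680412 240.45360825] ((217.41204833984375, 241.72592163085938), (53.02238082885742, 12.713630676269531), 83.51692199707031)
[326 215  39  18 261] [345.2183908  226.09195402] ((345.4602966308594, 223.59002685546875), (38.48748016357422, 14.218900680541992), 5.355824947357178)
[262 220  39  18 254] [281.49606299 231.09055118] ((281.675537109375, 228.7646026611328), (38.45538330078125, 13.884889602661133), 7.352379322052002)
```

View pics/tz.png

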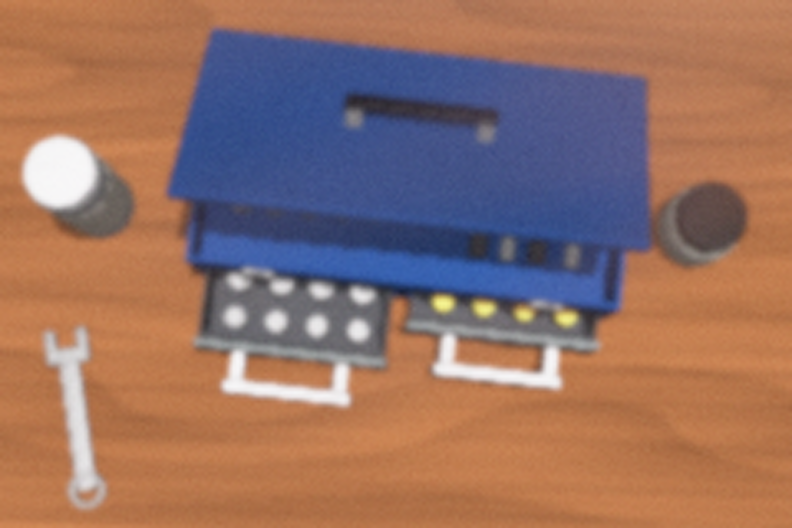

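View pics/sz.png

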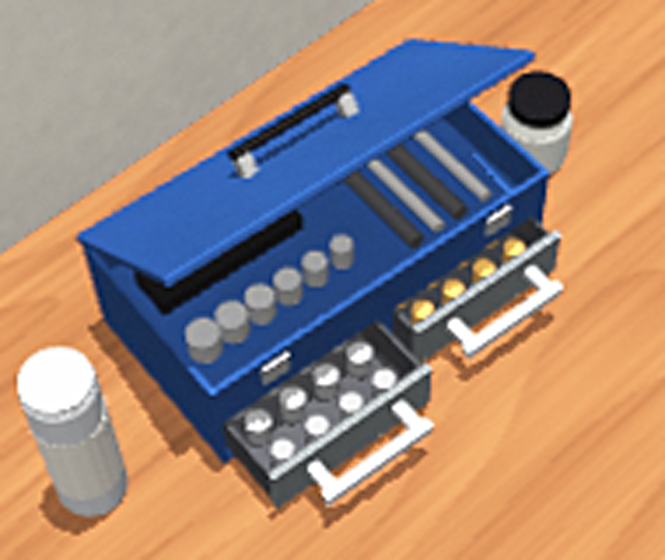

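The zooms show the left drawer more open than the right and the lid at medium tilt. The corner pixels are readable, so I'll triangulate from them.

```bash
python3 - <<'E'
from h import *
T=lambda x,y:(195+(x+.5)/3.3-.5,115+(y+.5)/3.3-.5)
S=lambda x,y:(210+(x+.5)/3.5-.5,110+(y+.5)/3.5-.5)
np.set_printoptions(precision=4,suppress=True)
def tri(t,s):
    o1,d1=ray("top",*T(*t));o2,d2=ray("side",*S(*s))
    k=np.linalg.lstsq(np.c_[d1,-d2],o2-o1,rcond=None)[0]
    a,b=o1+k[0]*d1,o2+k[1]*d2; return (a+b)/2,np.linalg.norm(a-b)
for n,t,s in[("FL",(170,195),(165,283)),("FR",(650,248),(533,55)),("HL",(213,30),(80,238)),("HR",(648,78),(410,40))]: print(n,*tri(t,s))
for n,a in dict(Lbar0=(222,390,.047),Lbar1=(349,404,.047),Rbar0=(434,374,.047),Rbar1=(560,388,.047),bodyL=(188,266,.115),bodyR=(618,311,.115)).items(): print(n,onz("top",*T(*a[:2]),a[2]))
for n,a in dict(Lbar0=(328,499,.047),Lbar1=(432,428,.047),Rbar0=(466,349,.047),Rbar1=(563,288,.047),bodyL=(210,390,.115),bodyR=(548,178,.115)).items(): print(n,"side",onz("side",*S(*a[:2]),a[2]))
print("can",onz("top",*T(60,173),.175),"jar",onz("top",*T(712,217),.085),"wr",onz("top",*T(66,335),.01),onz("top",*T(87,490),.01))
E
```

```text
FL [0.6697 0.2048 0.2287] 0.0003886989130213319
FR [ 0.64   -0.1554  0.2292] 0.0006687666068200245
HL [0.8249 0.1912 0.1209] 0.004299456656791097
HR [ 0.7973 -0.1703  0.1189] 0.00041003632445041756
Lbar0 [0.5304 0.1814 0.047 ]
Lbar1 [0.5215 0.0719 0.047 ]
Rbar0 [ 0.5494 -0.0005  0.047 ]
Rbar1 [ 0.5406 -0.1093  0.047 ]
bodyL [0.6292 0.2055 0.115 ]
bodyR [ 0.6025 -0.1485  0.115 ]
Lbar0 side [0.5293 0.1797 0.047 ]
Lbar1 side [0.5181 0.0736 0.047 ]
Rbar0 side [ 0.553  -0.0017  0.047 ]
Rbar1 side [ 0.5388 -0.1087  0.047 ]
bodyL side [0.637  0.2042 0.115 ]
bodyR side [ 0.5992 -0.1453  0.115 ]
can [0.693  0.3004 0.175 ] jar [ 0.6875 -0.2314  0.085 ] wr [0.576  0.3261 0.01  ] [0.4404 0.3004 0.01  ]
```

Estimates so far:

| Item | Value |
|---|---|
| Chest yaw | about -4.7° |
| Left drawer opening | about 6.4 cm |
| Right drawer opening | about 3 cm |
| Lid angle | about 0.6 rad |

I'll shut the fingers and go in front of the left pull.

Request:
play_rows --commands '[[[5,15,0,-7],[10,30,0,-14],[15,45,0,-21],[22.2,70.2,0,-28.6],[22.2,70.2,0,-28.6],[22.2,70.2,0,-28.6],[22.2,70.2,0,-28.6],[22.2,70.2,0,-28.6],[22.2,70.2,0,-28.6],[22.2,70.2,0,-28.6],[22.2,70.2,0,-28.6],[22.2,70.2,0,-28.6],[22.2,70.2,0,-28.6],[22.2,70.2,0,-28.6],[22.2,70.2,0,-28.6],[22.2,70.2,0,-28.6],[22.2,70.2,0,-28.6],[22.2,70.2,0,-28.6],[22.2,70.2,0,-28.6],[22.2,70.2,0,-28.6]]]' --claw 1 --grip_force 40

```text
time: 2.1
position: [0.4748, 0.13, 0.2304]
tcp_rot: [-3.137, 0.132, -0.001]
contact_force: [0.5, -1.0, 0.2]
opening: -0.001
```

Request:
play_rows --commands '[[[0,0,-5,0],[0,0,-10,0],[0,0,-14,0],[0,0,-17,0],[0,0,-19,0],[0,0,-20,0],[0,0,-20,0],[0,0,-20,0],[1,-0.08,-20,0],[2,-0.16,-20,0],[3,-0.25,-20,0],[3.5,-0.29,-20,0],[4,-0.33,-20,0],[4.5,-0.37,-20,0],[5,-0.41,-20,0],[5,-0.41,-20,0]]]'

```text
time: 3.7
position: [0.5253, 0.1258, 0.0302]
tcp_rot: [-3.137, 0.132, -0.001]
contact_force: [0.0, 0.0, 0.3]
opening: -0.001
```

Request:
play_rows --commands '[[[0.5,-0.04,0,0],[1,-0.08,0,0],[1.5,-0.12,0,0],[2,-0.16,0,0]]]'

```text
time: 4.1
position: [0.5454, 0.1241, 0.0299]
tcp_rot: [-3.137, 0.132, 0.0]
contact_force: [-3.7, 0.3, -0.6]
opening: -0.003
```

```bash
python3 - <<'E'
from h import *
a=imaging.get_image("top");cv2.imwrite("pics/t1.png",cv2.resize(a[115:275,195:435],None,fx=3.3,fy=3.3,interpolation=2))
E
```

```text
(no output)
```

View pics/t1.png

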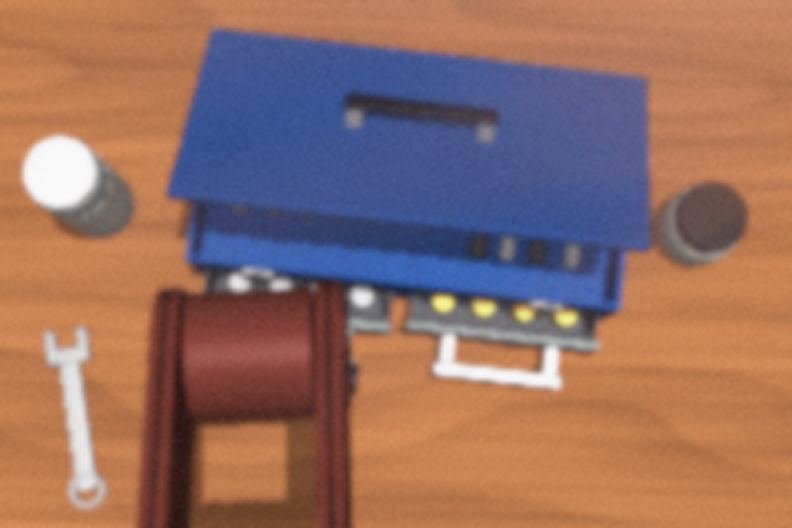

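The left drawer is moving in (its front is now near zoom row 330), with a push of about 4 N.

Request:
play_rows --commands '[[[0.5,-0.04,0,0],[1,-0.08,0,0],[1.5,-0.12,0,0],[2,-0.16,0,0],[2.4,-0.2,0,0],[2.7,-0.22,0,0],[2.9,-0.24,0,0]]]'

```text
time: 4.85
position: [0.5757, 0.1216, 0.0301]
tcp_rot: [-3.137, 0.133, -0.002]
contact_force: [-2.7, 0.8, -0.1]
opening: -0.002
```

Request:
play_rows --commands '[[[0.2,-0.02,0,0],[0.4,-0.03,0,0],[0.6,-0.05,0,0],[0.7,-0.06,0,0]]]'

```text
time: 5.25
position: [0.5806, 0.1212, 0.03]
tcp_rot: [-3.137, 0.132, 0.006]
contact_force: [-12.5, 0.0, 9.2]
opening: -0.004
```

Request:
play_rows --commands '[[[0.2,-0.02,0,0],[0.3,-0.02,0,0],[0.3,-0.02,0,0]]]'

```text
time: 5.55
position: [0.5805, 0.1212, 0.0301]
tcp_rot: [-3.138, 0.132, 0.017]
contact_force: [-15.0, -0.0, 11.3]
opening: -0.0
```

It's at the stop: x no longer advances and force rises. Now back off and go to the right pull.

Request:
play_rows --commands '[[[-2,0.16,0,0],[-5,0.4,0,0],[-8,0.6,0,0],[-8,-4,0,0],[-8,-8,0,0],[-8,-12,0,0],[-8,-15,0,0],[-8,-17.3,0,0],[-8,-17.3,0,0],[-6.5,-17.4,0,0],[-5.5,-17.5,0,0],[-4.5,-17.6,0,0],[-3.5,-17.7,0,0],[-3,-17.7,0,0],[-2.5,-17.8,0,0],[-2,-17.8,0,0],[-1.7,-17.8,0,0],[-1.5,-17.8,0,0]]]'

```text
time: 7.35
position: [0.5654, -0.057, 0.0298]
tcp_rot: [-3.138, 0.132, 0.018]
contact_force: [-3.0, -0.3, -0.3]
opening: -0.002
```

Request:
play_rows --commands '[[[0.2,-0.02,0,0],[0.4,-0.03,0,0],[0.6,-0.05,0,0],[0.8,-0.06,0,0]]]'

```text
time: 7.75
position: [0.5655, -0.0569, 0.0293]
tcp_rot: [-3.137, 0.13, 0.047]
contact_force: [-36.2, 0.3, 24.3]
opening: 0.001
```

Both drawers feel home. Retreat, rise and take a look.

Request:
play_rows --commands '[[[-3,0.25,0,0],[-7,0.6,0,0],[-10,0.8,4,0],[-12,0.8,8,0],[-12,0.8,13,0],[-12,0.8,18,0],[-12,0.8,23,0],[-12,0.8,27,0],[-12,4,27,0],[-12,4,27,0]]]'

```text
time: 8.75
position: [0.4469, -0.0151, 0.3018]
tcp_rot: [-3.137, 0.128, 0.038]
contact_force: [-0.2, -0.2, 0.4]
opening: -0.003
```

```bash
python3 - <<'E'
from h import *
a=imaging.get_image("side");cv2.imwrite("pics/s2.png",cv2.resize(a[110:270,210:400],None,fx=3.5,fy=3.5,interpolation=2))
print(readout.get_obs()["position"])
E
```

```text
[ 0.4462248  -0.01609212  0.30039469]
```

View pics/s2.png

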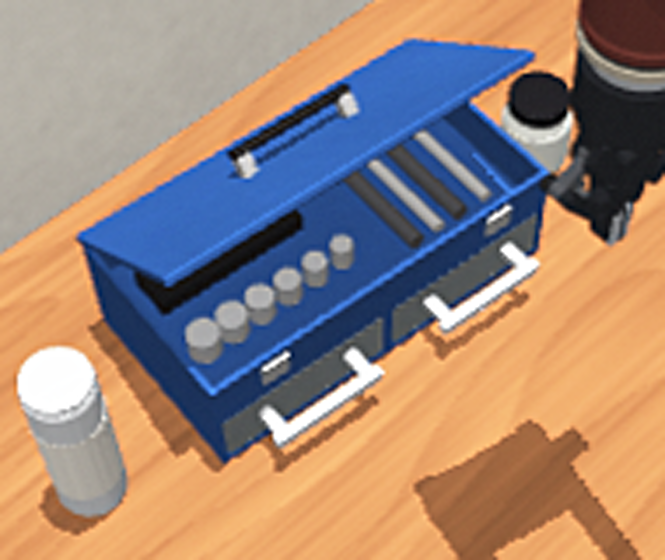

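Both fronts are flush and home (bars at zoom (325,410) and (485,290)), and the lid and can haven't moved. Now I'll go over the front of the lid.

Request:
play_rows --commands '[[[5,1,0,0],[10,2,0,0],[15,3,0,0],[19,3.8,0,0],[22.5,3.8,0,0],[22.5,3.8,0,0],[22.5,3.8,-3,0],[22.5,3.8,-5,0],[22.5,3.8,-6.5,0],[22.5,3.8,-7.5,0],[22.5,3.8,-8.5,0],[22.5,3.8,-9.5,0],[22.5,3.8,-10.5,0]]]'

```text
time: 10.1
position: [0.6718, 0.0218, 0.196]
tcp_rot: [-3.137, 0.127, 0.039]
contact_force: [-0.3, -0.6, 3.2]
opening: 0.003
```

Request:
play_rows --commands '[[[-0.2,0,-1,0],[-0.5,0,-2,0],[-0.7,0,-3,0],[-1,0,-4,0],[-1.2,0,-5,0],[-1.3,0,-5.7,0],[-1.4,0,-6.2,0],[-1.5,0,-6.6,0]]]'

```text
time: 10.9
position: [0.657, 0.0218, 0.1296]
tcp_rot: [-3.137, 0.127, 0.038]
contact_force: [0.7, 0.9, 2.6]
opening: -0.001
```

Request:
play_rows --commands '[[[0,0,-0.2,0],[0,0,-0.4,0],[0,0,-0.6,0],[0,0,-0.7,0],[0,0,-0.7,0],[0,0,-0.7,0]]]'

```text
time: 11.5
position: [0.6569, 0.0217, 0.125]
tcp_rot: [-3.138, 0.127, 0.038]
contact_force: [-8.5, 1.4, 13.5]
opening: 0.003
```

Stopped at z = 0.125, the shut height, with 13.5 N on it. Now retreat upward and back.

Request:
play_rows --commands '[[[0,0,2,0],[0,0,5,0],[0,0,10,0],[0,0,15,0],[-5,-3,17,0],[-10,-6,17,0],[-15,-9,17,0],[-20,-12,17,0],[-20,-15,17,0],[-20,-20,17,0],[-20,-20,17,0]]]'

```text
time: 12.6
position: [0.4555, -0.1829, 0.2953]
tcp_rot: [3.136, -0.135, -0.037]
contact_force: [0.1, 1.1, -0.0]
opening: -0.0
```

```bash
python3 - <<'E'
from h import *
a=imaging.get_image("side")[110:320,210:400];b=imaging.get_image("top")[115:275,195:435]
f=lambda i:cv2.resize(i,(400,int(i.shape[0]*400/i.shape[1])),interpolation=2)
a,b=f(a),f(b); c=np.zeros((max(a.shape[0],b.shape[0]),800,3),np.uint8);c[:a.shape[0],:400]=a;c[:b.shape[0],400:]=b
cv2.imwrite("pics/end.png",c)
E
```

```text
(no output)
```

View pics/end.png

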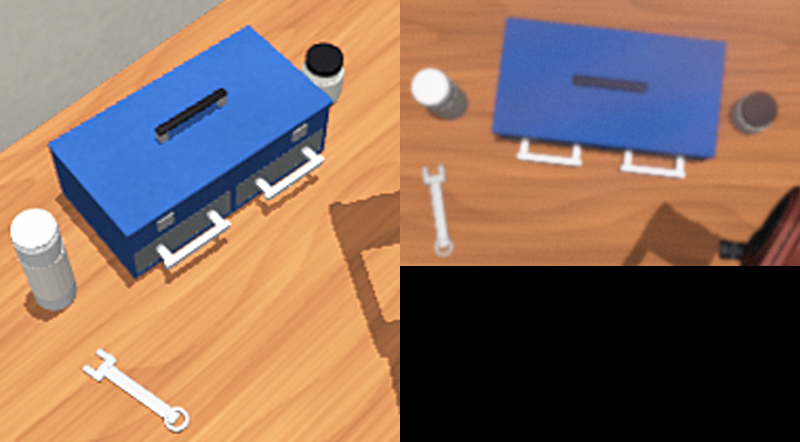

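The lid lies flat on the body (side crop, front edge from about (130,232) to (330,103)) and both drawers are flush. The can, jar and wrench haven't moved.

```bash
python3 -c "
from rig import manip
print(manip.hand_in())"
```

```text
the job is handed in; nothing more can be done
None
```

The tool chest is closed and the job is handed in, at about 12.7 s on the robot's clock. I pushed the left drawer home, then the right, and then pressed the lid shut from above. The hand-in reported no verdict.

- **Drawers:** each stopped moving against its end stop, at about 15 N on the left and 36 N on the right. The picture taken before I touched the lid shows both fronts flush.
- **Lid:** the fingertips came to rest on it at z = 0.125 m, which is the shut height, with 13.5 N on it. The final side and top views show it flat.
- **Can, jar and wrench:** the final views show all three standing or lying where they started. I judged this by eye and did not measure it.
- **Arm:** it is well clear of everything, with a force reading of about 1 N (sensor noise).

None of the checks failed. Two readings were odd:
- The left pull showed no force a centimetre past where I expected contact, but the push then worked.
- Both drawer stops also gave some upward force on the fingers (11 N left, 24 N right), with no visible effect.

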